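Seat a milling blank and tug-test its chuck

ROBOT

A 7-joint arm with a two-finger parallel gripper is mounted at the origin on a cart in front of the work surface, level with it; the furniture and walls round the work are solid. World frame = base frame: x ahead of the robot, y to its left, z up, the work surface at z = 0. Lengths are in m, angles in rad, forces in N, time in s.
With the tool pointing down it reaches from about 0.4 to 0.85 m from the base axis. Payload 4.5 kg.
Tool frame: the origin (TCP) lies on the mounting face of the last link; the fingertips stand 166 mm ahead of it and the grasp point (between the pads) lies 147 mm ahead of it; z points along the fingers, y is the line along which they close (so a half turn about z gives the same grasp; the last joint's range is limited). The gripper opens to 88 mm and grips with 3 to 60 N. Pads are 18 mm wide; open, the fingers measure 123 mm over their backs; the gripper's body (75 mm by 187 mm) begins 45 mm behind the grasp point.
Start: joints at [0.034, 0.689, -0.195, 1.565, 0.157, 0.902, -0.215], TCP at [0.625, 0, 0.405] pointing down, gripper open.
Joint ranges: [-3.01, 3.01], [-0.46, 2.08], [-1.47, 1.51], [0.13, 2.56], [-1, 4.14], [0.04, 2.09], [-2.66, 2.66]. Speed limits (rad/s): [2.57, 2.57, 3.14, 3.14, 3.14, 3.14, 3.14].

INTERFACE

Orientations are given as a unit quaternion [w, x, y, z].
In Python, from rig import sensors, imaging, manip gives the robot as it stands.
- The arm moves only by the tool step_arm, never from a script. Its argument "commands" is a list of rows, each a list of 5 numbers: the shift along the tool's x, y, z in units of 25 mm (1.0 is 25 mm), then the turn about the tool's z in units of 5 degrees (1.0 is 5 degrees), then the finger opening in mm, from 0 to 88.1. In form: [[tx, ty, tz, roll, jaw], ...]. A call has 1 to 12 rows; each row shifts and turns the commanded pose from where the row before left it, along the tool's axes as they then stand; what a row does not reach is not made up. A row lasts 1/8 s, in which the tool goes at most 62.5 mm and 10.7 degrees, less where a joint would pass 70% of its speed; a pose out of reach is approached as far as the arm can. A call is refused whole if a number of a shift passes 1 or a number of a turn 1, either way. A call with a gripper value outside its range is refused whole. The fingers move at their own pace and stop on an object; "squeeze" is the grip in N (left out, the last holds). Time passes only in rows, so rows that do not move let the fingers close. It gives the time, the measured TCP pose, the force, the opening and the grip force at its end, in the units of the state.
- sensors.get_state(): the state, without advancing time (a new reading comes with each control period).
- imaging.capture(name): name is "scene" or "side" or "wrist"; returns a dict with "frame" (480x640x3 uint8, blue, green, red), "fx", "fy", "cx", "cy" (pixels), "world_from_camera" (4x4, takes a point from camera to world coordinates); the wrist camera has in their place "hand_eye" (4x4, takes a point from camera to tool coordinates, whose origin is the TCP and whose axes are the flange's). Camera axes: x right, y up, looking along -z (the intrinsics and any distortion apply to the point x, -y, -z); pixel columns grow to the right and rows downward; lengths in m; the calibration is good to about 2 mm. A picture is of the moment at which its call begins: read the wrist's pose just before it. There is no depth.
- manip.job_done(): hands the job in; it is judged then, once.
The state is a dict: "clock": time; "joint_positions": joint angles; "qvel": joint speeds; "effort": joint torques, N m; "tool_pos": TCP position; "orientation": TCP orientation; "wrist_force": force on the tool from outside, world axes, zero at the start; "torque": the same for the moment, N m; "width": finger opening in m; "grasp_force": force on a finger pad.
Only numpy, scipy, OpenCV 4.12 (cv2) and the standard library are available. Lean on these libraries where they do the work, as an engineer would, in place of code of your own. Each camera call takes 0.05 s, during which the arm holds its last target. There are 200 camera calls.

TASK

Take the tall milling blank from the rack, press its mandrel fully home into one of the two blank chucks and, still holding it, pull straight up with a steady 10 N for a second to check that it is retained. One chuck is worn and lets the blank slip out under that pull; if so, seat and tug-test it in the other. Leave the blank fully home in the chuck that held and let go of it; do not ram it in, and leave the short blank alone.

Things in the scene. Friction and masses are not known exactly. Their poses are not given: they have to be found in the camera images.
- tall_blank: tall milling blank, bare metal: upright block 20 x 18 x 38 mm (x,y,z) on a flange disc (22 mm diameter, 3 mm thick), mandrel pointing down; about 160 g. Origin: centre of the flange's underside, z up. Block z +3 to +41 mm; grip it high on its sides. Mandrel to z -32: a 14 mm thick shank to -3.5, 7 mm neck, then a ball head of 14 mm diameter centred at -25
- blank_rack: fixed grey block 46 x 93 x 40 mm (x,y,z), origin: centre of its underside; two 16 mm holes along its y, 45 mm apart. They loosely hold the tall and the short blank, either way round, flanges on the rack's top, blocks roughly square to the rack: close the fingers across the row, along the rack's x. Lift a blank 37 mm to clear its hole
- short_blank: short milling blank, like the tall one but its block is only 12 mm high (top at z +15 mm); origin: centre of the flange's underside; it stays in the rack
- chuck_1_mouth (a point): centre of the bore's mouth on top of one chuck, 48 mm above the worktop; z up. Blank home = its origin here, flange on the chuck's top, at any yaw. Pressing in: resistance from 20 to 23 mm above home, growing to 12 to 15 N (3 N in a worn chuck) at 11 to 13 mm; by 8 mm it snaps past and is drawn in to 3 to 5 mm, then runs free until the flange lands
- chuck_2_mouth (a point): same point of the other chuck, which looks the same. When pulled, a seated blank first rises freely by 2.5 to 5 mm (differs each time), then the jaws hold: a good chuck gives about 1.5 mm more up to 15 N and lets go at about 20 N, a worn one lets go at 4 to 5 N. Which is good cannot be seen and is drawn anew at each start, whatever its name or place
- chuck_1: fixed chuck: aluminium block 48 x 48 x 40 mm on a dark steel foot 68 x 56 x 8 mm, 48 mm high in all; origin: centre of its underside, z up. Bore 15 mm diameter, with a small chamfer; sprung jaws inside it, 16 mm below the mouth, snap behind the mandrel's ball head
- chuck_2: the other chuck, which looks the same; origin: centre of its underside
- jaw_1 (a joint): outward travel (m) of the sprung jaws hidden in one of the chucks (jaws 1; which chuck is drawn anew). 0 at rest; at a pull of 7, 10 and 13 N on a good chuck about 0.0002, 0.0004 and 0.0006; about 0.003 while the ball head passes
- seat_pin_1 (a joint): downward travel (m) of a soft pin at the bottom of the bore that holds jaws 1: 0 when empty, 0.003 to 0.006 when a blank is home there
- jaw_2 (a joint): outward travel (m) of the sprung jaws hidden in one of the chucks (jaws 2; which chuck is drawn anew). 0 at rest; at a pull of 7, 10 and 13 N on a good chuck about 0.0002, 0.0004 and 0.0006; about 0.003 while the ball head passes
- seat_pin_2 (a joint): downward travel (m) of a soft pin at the bottom of the bore that holds jaws 2: 0 when empty, 0.003 to 0.006 when a blank is home there
Mind the look-alikes: they are no part of the job. What is shaped like the tall_blank but black or pink is not meant.

How it is judged:
On the way, in this order (a step that is already met when the one before it is completed fails the run):
1. the tall blank is pressed fully home in a chuck, its flange on the chuck's top (((horizontal distance between tall_blank and chuck_1_mouth below 0.004 m and z of tall_blank in the frame of chuck_1_mouth below 0.0018 m) or (horizontal distance between tall_blank and chuck_2_mouth below 0.004 m and z of tall_blank in the frame of chuck_2_mouth below 0.0018 m))), for 0.1 s.
2. it holds against a steady upward pull of 7 to 13 N for half a second: its free play is taken up and it stays in the chuck (((horizontal distance between tall_blank and chuck_1_mouth below 0.004 m and z of tall_blank in the frame of chuck_1_mouth between 0.002 and 0.0075 m) or (horizontal distance between tall_blank and chuck_2_mouth below 0.004 m and z of tall_blank in the frame of chuck_2_mouth between 0.002 and 0.0075 m)) and value of joint jaw_1 between 0.00018 and 0.0007 m), for 0.5 s.
At the end, for the whole second after the job is handed in: the tall blank stands upright, at rest and released, in the chuck that held it: its flange within 1.8 mm of the chuck's top, its axis within 4 mm of the bore's centre, that chuck's seat pin pressed by more than 2 mm (((horizontal distance between tall_blank and chuck_1_mouth below 0.004 m and z of tall_blank in the frame of chuck_1_mouth below 0.0018 m) or (horizontal distance between tall_blank and chuck_2_mouth below 0.004 m and z of tall_blank in the frame of chuck_2_mouth below 0.0018 m)) and value of joint seat_pin_1 above 0.002 m and angle between tall_blank's own z axis and vertical below 0.1 rad and linear speed of tall_blank below 0.02 m/s and contact force between the fingers and tall_blank below 0.1 N); the robot touches nothing.
It fails at once if the blank is rammed into a chuck with more than 50 N (contact force between tall_blank and chuck_1 above 50 N or contact force between tall_blank and chuck_2 above 50 N).
It fails at once if the short blank is moved by more than 20 mm (distance of short_blank from where it was at the start of the episode above 0.02 m).
It also fails if it takes over 72 s, if anything falls off the work surface, if the arm or the gripper's body presses on something with over 40 N, if the wrist force passes 120 N, or if a joint passes its speed limit or range.

## Working session

There is one attempt and no reset: what is moved stays moved. The work goes in short steps, Python scripts to look and compute and a tool call to move; the robot and the scene stay as the last step left them, time stands still between calls to the robot, and variables do not carry over. Pictures are saved under pics/ and viewed, at most 10 in all, crops included, and the job is handed in when it is done.

Besides the shell and the picture viewer there is one more tool, called after "Emit:" as a command line: name --pt "numbers of a row" for each row, then --argument value for the rest. step_arm: Moves the arm, as the interface text tells. Its arguments: {"type":"object","properties":{"commands":{"type":"array"},"squeeze":{"type":"number"}},"required":["commands"]}

```bash
mkdir -p pics; cat > h.py <<'E'
import numpy as np, cv2
from rig import sensors, imaging, manip
from scipy.spatial.transform import Rotation as R
def pose():
    s=sensors.get_state(); q=s["orientation"]; T=np.eye(4)
    T[:3,:3]=R.from_quat([q[1],q[2],q[3],q[0]]).as_matrix(); T[:3,3]=s["tool_pos"]; return T
def snap(name,fn):
    T=pose(); c=imaging.capture(name)
    c["W"]=np.array(c["world_from_camera"]) if name!="wrist" else T@np.array(c["hand_eye"])
    cv2.imwrite("pics/"+fn+".png",c["frame"]); np.savez("pics/"+fn+".npz",W=c["W"],k=[c["fx"],c["fy"],c["cx"],c["cy"]],d=np.array(c.get("distortion",[0.]*5),float)); return c
def ray(fn,u,v):
    z=np.load("pics/"+fn+".npz"); fx,fy,cx,cy=z["k"]; d=z["W"][:3,:3]@np.array([(u-cx)/fx,-(v-cy)/fy,-1]); return z["W"][:3,3],d
def at(fn,u,v,h):
    o,d=ray(fn,u,v); return o+d*(h-o[2])/d[2]
def proj(fn,p):
    z=np.load("pics/"+fn+".npz"); fx,fy,cx,cy=z["k"]; q=np.linalg.inv(z["W"])@np.append(p,1); return cx+fx*q[0]/-q[2], cy-fy*q[1]/-q[2]
E
python3 - <<'E'
from h import *
s=sensors.get_state(); print(s)
for n in("scene","side","wrist"):
    c=snap(n,n+"0"); print({k:v for k,v in c.items() if k not in("frame",)})
E
```

```text
{'clock': 0.0, 'joint_positions': array([ 0.03379706,  0.68998529, -0.19451969,  1.56631664,  0.15728852,
        0.90250609, -0.21510817]), 'qvel': array([ 0.00086826,  0.00099963, -0.00015262,  0.00082436, -0.00150689,
        0.00036408, -0.0009433 ]), 'effort': array([ 3.38560185e-04, -5.27571630e+01, -1.26686912e+00, -1.53434461e+01,
       -5.26333472e-02,  6.56995355e-03,  1.65937727e-04]), 'tool_pos': array([ 6.24679166e-01, -2.19330533e-05,  4.03916384e-01]), 'orientation': array([-6.01345893e-04,  7.07080646e-01,  7.07132327e-01, -6.86121731e-04]), 'wrist_force': array([ 0.10582713,  0.08977085, -0.25912192]), 'torque': array([ 0.02790258,  0.01063204, -0.01154942]), 'grasp_force': 0.0, 'width': 0.08804218224940098}
{'fx': 608.5500056436882, 'fy': 608.5500056436882, 'cx': 310.3881325002056, 'cy': 239.82536049965404, 'world_from_camera': array([[ 0.62412438,  0.29823151, -0.72216807, -0.06901376],
       [-0.78109391,  0.26063586, -0.5674163 , -0.86261947],
       [ 0.01900147,  0.91821943,  0.39561601,  0.40555129],
       [ 0.        ,  0.        ,  0.        ,  1.        
[... 979 characters left out ...]
'hand_eye': array([[ 5.76744288e-04,  9.53234896e-01,  3.02229881e-01,
         7.69743330e-02],
       [ 9.99999812e-01, -4.86991266e-04, -3.72322918e-04,
        -1.28586600e-03],
       [-2.07727886e-04,  3.02230039e-01, -9.53234998e-01,
         2.03461186e-02],
       [ 0.00000000e+00,  0.00000000e+00,  0.00000000e+00,
         1.00000000e+00]]), 'W': array([[ 9.99998793e-01, -1.07664166e-03,  1.12033963e-03,
         6.23390914e-01],
       [ 6.87439086e-04,  9.53179725e-01,  3.02403604e-01,
         7.69364103e-02],
       [-1.39346533e-03, -3.02402469e-01,  9.53179314e-01,
         3.83650832e-01],
       [ 0.00000000e+00,  0.00000000e+00,  0.00000000e+00,
         1.00000000e+00]])}
```

View pics/scene0.png

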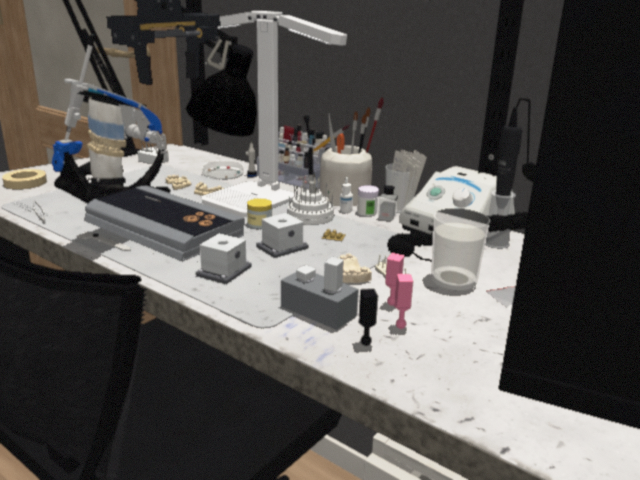

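View pics/wrist0.png

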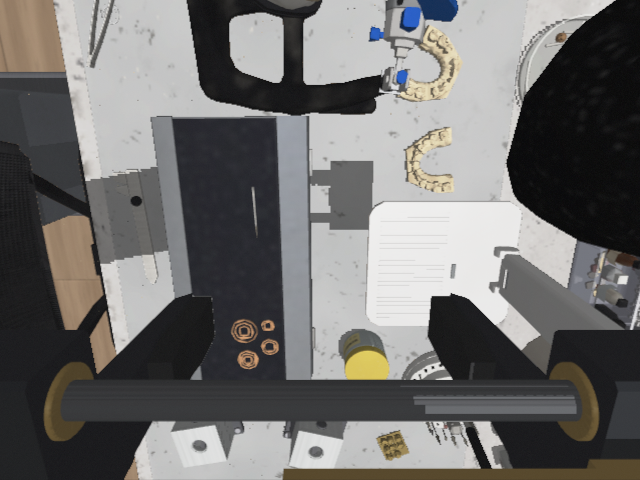

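View pics/side0.png

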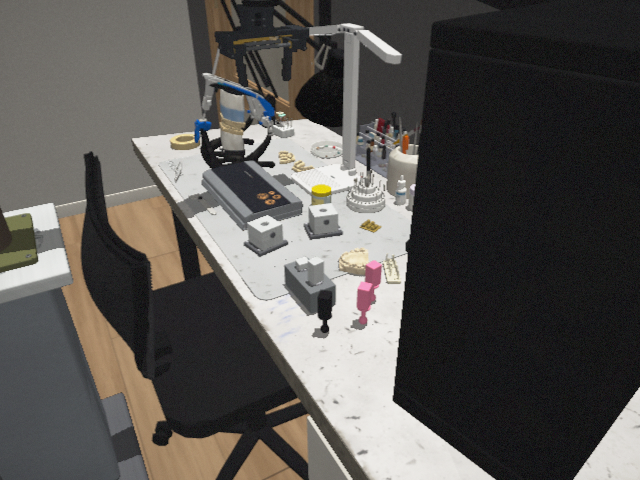

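Scene: chucks at about (222,255) and (282,233); rack at (318,298) with the short blank (305,272) and the bare-metal tall blank (333,275). The black (368,315) and pink (395,280), (403,298) ones are decoys. Wrist: both chuck tops, bores at (199,446) and (317,451). Side: chucks (265,233), (323,220), tall blank (316,270). Enlarging to confirm.

```bash
python3 - <<'E'
from h import *
a=cv2.imread("pics/scene0.png")[215:345,190:390]; cv2.imwrite("pics/c1.png",cv2.resize(a,None,fx=4,fy=4,interpolation=cv2.INTER_CUBIC))
for u,v in((199,446),(317,451)): print(at("wrist0",u,v,.048))
E
```

```text
[ 0.49432476 -0.25655908  0.048     ]
[ 0.61898259 -0.26295045  0.048     ]
```

View pics/c1.png

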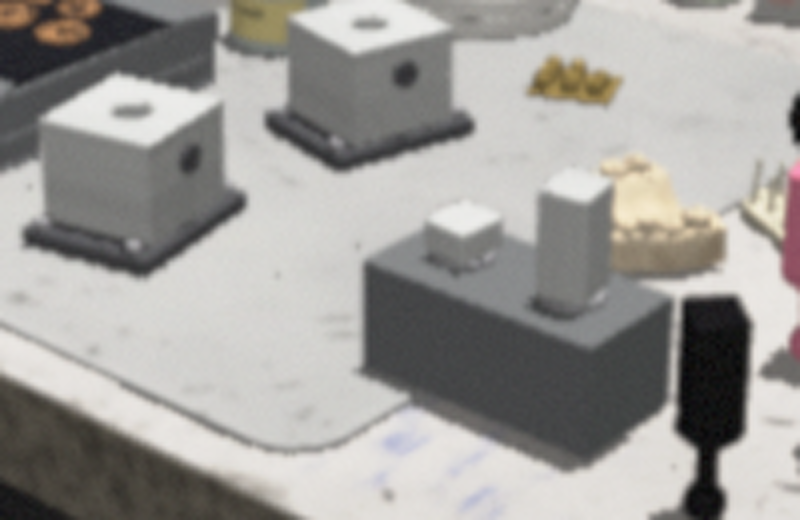

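Crop: bores at scene (223.2,242.5) and (282.5,220.5); the bare-metal tall blank's top at (334.2,261.0), the short one's at (306.2,269.2); it is the bare-metal tall one seated in the grey rack.

```bash
python3 - <<'E'
from h import *
for u,v,h in((223.2,242.5,.048),(282.5,220.5,.048),(334.2,261,.081),(306.2,269.2,.055),(281.2,280.5,.04),(338.7,302,.04),(358,288.7,.04)): print(at("scene0",u,v,h).round(4))
E
```

```text
[ 0.4921 -0.26    0.048 ]
[ 0.6153 -0.2674  0.048 ]
[ 0.4908 -0.4613  0.081 ]
[ 0.4914 -0.4164  0.055 ]
[ 0.4677 -0.3936  0.04  ]
[ 0.4703 -0.4852  0.04  ]
[ 0.5147 -0.4834  0.04  ]
```

```bash
python3 - <<'E'
from h import *
for n,f,u,v,h in(("black foot","scene0",366,343,0),("pinkA","scene0",402,325,0),("pinkB","scene0",392,304,0),("beaker base","scene0",456,285,0),("box corner sc","scene0",500,388,0),("box corner side","side0",397,400,0),("box side2","side0",545,478,0),("lamp stem","scene0",266,183,0),("cake","scene0",310,215,0),("jar","scene0",259,225,0)): print(n,at(f,u,v,h).round(3))
E
```

```text
black foot [ 0.469 -0.529  0.   ]
pinkA [ 0.533 -0.541  0.   ]
pinkB [ 0.572 -0.502  0.   ]
beaker base [ 0.681 -0.544  0.   ]
box corner sc [ 0.489 -0.69   0.   ]
box corner side [ 0.486 -0.689  0.   ]
box side2 [ 0.563 -0.858  0.   ]
lamp stem [ 0.849 -0.017  0.   ]
cake [ 0.762 -0.208  0.   ]
jar [ 0.663 -0.171  0.   ]
```

Emit:
step_arm --pt "-1 -0.3 0.1 0 60" --pt "-1 -0.3 0.1 0 60" --pt "-1 -0.3 0.1 0 60" --pt "-1 -0.3 0.1 0 60" --pt "-1 -0.3 0.1 0 60" --pt "-1 -0.3 0.1 0 60" --pt "-1 -0.3 0.1 0 60" --pt "-1 -0.3 0.1 0 60" --pt "-1 -0.3 0.1 0 60" --pt "-1 -0.3 0.1 0 60" --pt "-1 -0.3 0.1 0 60" --pt "-1 -0.3 0.1 0 60"

```text
clock: 1.65
tool_pos: [0.5346, -0.3007, 0.3743]
orientation: [-0.0, 0.707, 0.707, -0.0]
wrist_force: [0.2, 0.8, -0.6]
width: 0.0599
grasp_force: 0.0
```

Emit:
step_arm --pt "-1 -0.3 0.1 -0.4 60" --pt "-1 -0.3 0.1 0 60" --pt "-1 -0.3 0.1 0 60" --pt "-1 -0.3 0.1 0 60" --pt "-1 -0.3 0.1 0 60" --pt "-1 -0.3 0.1 0 60" --pt "0 0 0 0 60" --pt "0 0 0 0 60"

```text
clock: 2.65
tool_pos: [0.495, -0.4498, 0.3595]
orientation: [-0.0, 0.694, 0.72, 0.001]
wrist_force: [-0.5, 0.3, -0.7]
width: 0.0601
grasp_force: 0.0
```

```bash
python3 - <<'E'
from h import *
print(pose().round(4)); snap("wrist","wrist1")
for p in((.491,-.461,.081),(.491,-.416,.055)): print(proj("wrist1",p))
E
```

```text
[[-3.610e-02  9.993e-01  3.000e-04  4.950e-01]
 [ 9.993e-01  3.610e-02  1.700e-03 -4.498e-01]
 [ 1.700e-03  4.000e-04 -1.000e+00  3.595e-01]
 [ 0.000e+00  0.000e+00  0.000e+00  1.000e+00]]
(np.float64(316.1805760756516), np.float64(250.56458183360186))
(np.float64(318.66347191204414), np.float64(179.0999854347487))
```

View pics/wrist1.png

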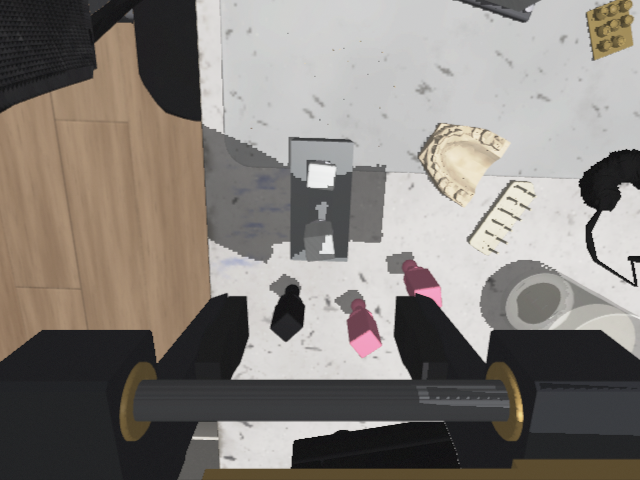

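Rack spans (290,138)–(352,260); short blank's top near (321,175), the tall blank near (319,242) in the gripper's shadow. Enlarging it.

```bash
python3 - <<'E'
from h import *
a=cv2.imread("pics/wrist1.png")[130:270,270:370]; a=cv2.convertScaleAbs(cv2.resize(a,None,fx=4.2,fy=4.2,interpolation=cv2.INTER_CUBIC),alpha=1.0)
a=(255*(a/255.)**.6).astype(np.uint8); cv2.imwrite("pics/c2.png",a)
E
```

```text
(no output)
```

View pics/c2.png

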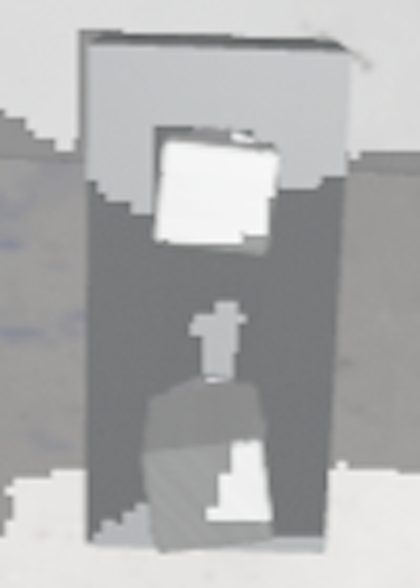

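Crop: the tall blank's top has corners near (145,455), (262,440), (272,530), (160,552), centre → full image (319.8,247.5), turned about 8° counterclockwise; the short one's centre is at (321.4,176.4).

```bash
python3 - <<'E'
from h import *
print(at("wrist1",319.8,247.5,.081),at("wrist1",321.4,176.4,.055)); print(at("wrist1",270+80/4.2,130+40/4.2,.04),at("wrist1",270+345/4.2,130+50/4.2,.04),at("wrist1",270+85/4.2,130+542/4.2,.04),at("wrist1",270+325/4.2,130+550/4.2,.04))
p=at("wrist1",319.8,247.5,.081); print(pose()[:3,:3].T@(p-pose()[:3,3])*40)
E
```

```text
[ 0.49339798 -0.45869951  0.081     ] [ 0.49287924 -0.41400955  0.055     ]
[ 0.46842201 -0.39025041  0.04      ] [ 0.51449255 -0.39024941  0.04      ] [ 0.47054319 -0.48289543  0.04      ] [ 0.51626012 -0.48284867  0.04      ]
[-0.38247756 -0.09476391 11.14762256]
```

Emit:
step_arm --pt "-0.4 -0.11 0.7 0 60" --pt "0 0 1 -0.8 60" --pt "0 0 1 -0.8 60" --pt "0 0 1 0 60" --pt "0 0 1 0 60" --pt "0 0 0.7 0 60" --pt "0 0 0.34 0 60" --pt "0 0 0 0 60" --pt "0 0 0 0 60"

```text
clock: 3.82
tool_pos: [0.4924, -0.4616, 0.2171]
orientation: [0.001, 0.643, 0.766, 0.0]
wrist_force: [0.5, 0.2, -0.8]
width: 0.0601
grasp_force: 0.0
```

Emit:
step_arm --pt "0 0 0 0 10" --pt "0 0 0 0 10" --pt "0 0 0 0 10" --pt "0 0 0 0 10" --pt "0 0 0 0 10" --pt "0 0 0 0 10" --squeeze 45

```text
clock: 4.58
tool_pos: [0.4929, -0.4611, 0.2166]
orientation: [0.001, 0.643, 0.766, 0.001]
wrist_force: [3.3, 0.0, -0.6]
width: 0.0196
grasp_force: 44.9
```

Emit:
step_arm --pt "0 0 -0.2 0 10" --pt "0 0 -0.4 0 10" --pt "0 0 -0.6 0 10" --pt "0 0 -0.8 0 10" --pt "0 0 -0.8 0 10" --pt "0 0 0 0.9 10" --pt "0 0 0 1 10" --pt "0 0 0 0 10" --pt "0 0 0 0 10"

```text
clock: 5.7
tool_pos: [0.4918, -0.4614, 0.2868]
orientation: [0.0, 0.704, 0.711, -0.0]
wrist_force: [0.1, -0.1, -1.0]
width: 0.0198
grasp_force: 44.9
```

```bash
python3 - <<'E'
from h import *
print(pose().round(4)); print(sensors.get_state()["wrist_force"])
snap("wrist","wrist2"); snap("scene","scene2")
T=pose()
def tp(x,y,z): return (T@np.array([x,y,z,1]))[:3]
print(proj("wrist2",tp(0,0,.147+.029+.032)),proj("scene2",tp(0,0,.147-.012)),proj("scene2",tp(0,0,.147+.061)))
w=cv2.imread("pics/wrist2.png")[200:400,220:420]; u,v=map(int,proj("scene2",tp(0,0,.18)))
s=cv2.imread("pics/scene2.png")[v-50:v+50,u-50:u+50]; print(u,v)
cv2.imwrite("pics/c3.png",np.hstack([cv2.resize(w,(400,400),interpolation=2),cv2.resize(s,(400,400),interpolation=2)]))
E
```

```text
[[-9.900e-03  1.000e+00 -1.000e-04  4.918e-01]
 [ 1.000e+00  9.900e-03 -3.000e-04 -4.614e-01]
 [-2.000e-04 -1.000e-04 -1.000e+00  2.868e-01]
 [ 0.000e+00  0.000e+00  0.000e+00  1.000e+00]]
[ 0.09360834 -0.1419091  -0.97266788]
(np.float64(323.49997896774033), np.float64(273.7546520896691)) (np.float64(336.7861886386701), np.float64(207.84646026503987)) (np.float64(334.6736331682463), np.float64(262.5819428149317))
335 242
```

View pics/c3.png

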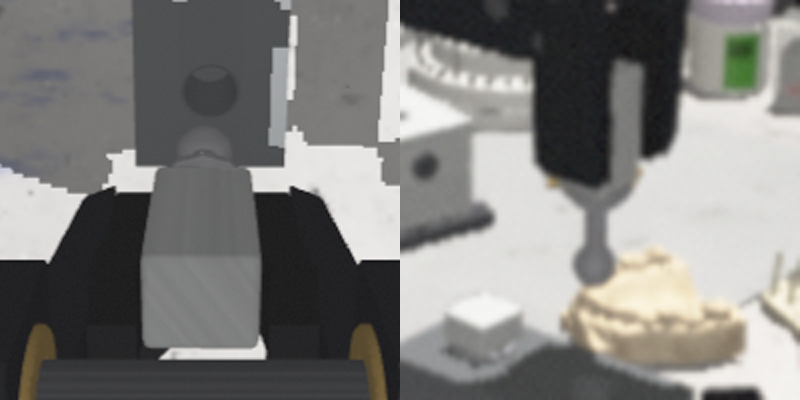

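Blank is held upright; ball head at wrist ≈(322,276) and scene ≈(333.8,257.5); the empty rack hole and the short blank undisturbed.

```bash
python3 - <<'E'
from h import *
T=pose()
def tp(x,y,z): return (T@np.array([x,y,z,1]))[:3]
for dx in(-.004,0,.004):
  b=tp(dx,0,.201); print(dx,proj("wrist2",b),proj("scene2",b))
print(tp(0,0,.201),at("wrist2",322,276,tp(0,0,.201)[2]),at("scene2",333.8,257.5,tp(0,0,.201)[2]))
E
```

```text
-0.004 (np.float64(323.56450172311656), np.float64(286.64675729031376)) (np.float64(337.4719293145781), np.float64(258.3951763024337))
0 (np.float64(323.5893430066643), np.float64(279.16865261809977)) (np.float64(334.8692418945001), np.float64(257.5137975414152))
0.004 (np.float64(323.6144932575985), np.float64(271.5975378382995)) (np.float64(332.28187923468005), np.float64(256.6376083848436))
[ 0.49184917 -0.46136398  0.08545319] [ 0.49104913 -0.4596922   0.08545319] [ 0.49100489 -0.46032934  0.08545319]
```

Emit:
step_arm --pt "0.5 0 0 0.1 10" --pt "1 0 0 0 10" --pt "1 0 0 0 10" --pt "1 0 0 0 10" --pt "1 0 0 0 10" --pt "1 0 0 0 10" --pt "1 0 0 0 10" --pt "0.7 0 0 0 10" --pt "0 0 0 0 10" --pt "0 0 0 0 10"

```text
clock: 7.05
tool_pos: [0.4918, -0.2823, 0.2863]
orientation: [0.0, 0.707, 0.707, -0.0]
wrist_force: [0.1, -0.0, -1.6]
width: 0.0192
grasp_force: 44.9
```

```bash
python3 - <<'E'
from h import *
T=pose(); print(T.round(4))
snap("wrist","wrist3"); snap("scene","scene3"); snap("side","side3")
print(T[:3,3]+T[:3,2]*.201, proj("wrist3",T[:3,3]+T[:3,2]*.201),proj("wrist3",(.4932,-.2583,.048)),proj("scene3",T[:3,3]+T[:3,2]*.201))
w=cv2.imread("pics/wrist3.png")[190:340,245:395]; s=cv2.imread("pics/scene3.png")[190:290,175:275]
cv2.imwrite("pics/c4.png",np.hstack([cv2.resize(w,(400,400),interpolation=2),cv2.resize(s,(400,400),interpolation=2)]))
E
```

```text
[[ 1.000e-03  1.000e+00  3.000e-04  4.918e-01]
 [ 1.000e+00 -1.000e-03 -1.100e-03 -2.823e-01]
 [-1.100e-03  3.000e-04 -1.000e+00  2.863e-01]
 [ 0.000e+00  0.000e+00  0.000e+00  1.000e+00]]
[ 0.49187389 -0.28251231  0.08530281] (np.float64(323.3856323956195), np.float64(279.5975192360322)) (np.float64(325.3887261022673), np.float64(213.52245361286063)) (np.float64(233.24098443881914), np.float64(222.5688402572401))
```

View pics/c4.png

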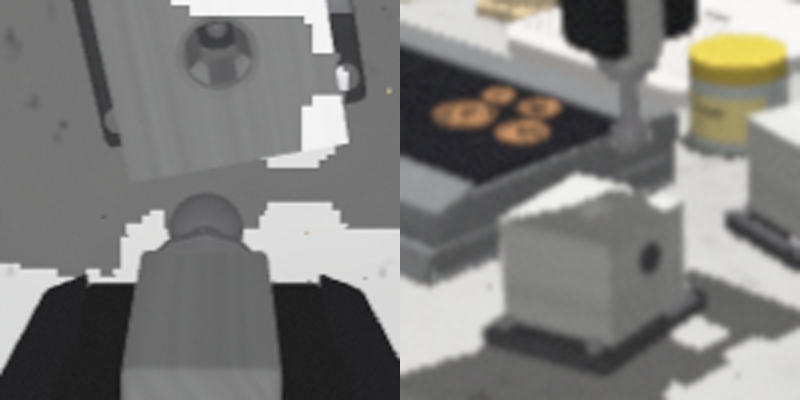

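Left: bore mouth at wrist (327.1,209.5), ball head centre at (322.2,276.2); right: the ball hangs just in front of the chuck.

```bash
python3 - <<'E'
from h import *
b=at("wrist3",322.2,276.2,.0853); m=at("wrist3",327.1,209.5,.048); print(b,m,m-b, (m-b)*40)
E
```

```text
[ 0.49129123 -0.28071365  0.0853    ] [ 0.4941509  -0.25598937  0.048     ] [ 0.00285966  0.02472428 -0.0373    ] [ 0.11438653  0.98897131 -1.492     ]
```

Emit:
step_arm --pt "0 0.1 0.4 0 10" --pt "0 0 0.4 0 10" --pt "0 0 0 0 10" --pt "0 0 0 0 10"

```text
clock: 7.7
tool_pos: [0.4944, -0.2813, 0.266]
orientation: [-0.0, 0.707, 0.707, -0.0]
wrist_force: [0.3, -0.4, -1.3]
width: 0.0195
grasp_force: 44.9
```

```bash
python3 - <<'E'
from h import *
T=pose(); print(T.round(4))
snap("wrist","wrist4"); snap("scene","scene4")
b=T[:3,3]+T[:3,2]*.201;print(b,proj("wrist4",b))
w=cv2.imread("pics/wrist4.png")[180:330,245:395]; s=cv2.imread("pics/scene4.png")[205:280,190:265]
g=lambda a:(255*(cv2.resize(a,(400,400),interpolation=2)/255.)**.7).astype(np.uint8)
cv2.imwrite("pics/c5.png",np.hstack([g(w),g(s)]))
E
```

```text
[[-1.000e-04  1.000e+00 -3.000e-04  4.944e-01]
 [ 1.000e+00  1.000e-04  2.000e-04 -2.813e-01]
 [ 2.000e-04 -3.000e-04 -1.000e+00  2.660e-01]
 [ 0.000e+00  0.000e+00  0.000e+00  1.000e+00]]
[ 0.49433346 -0.28124385  0.06501622] (np.float64(323.38863334244417), np.float64(279.59828332079326))
```

View pics/c5.png

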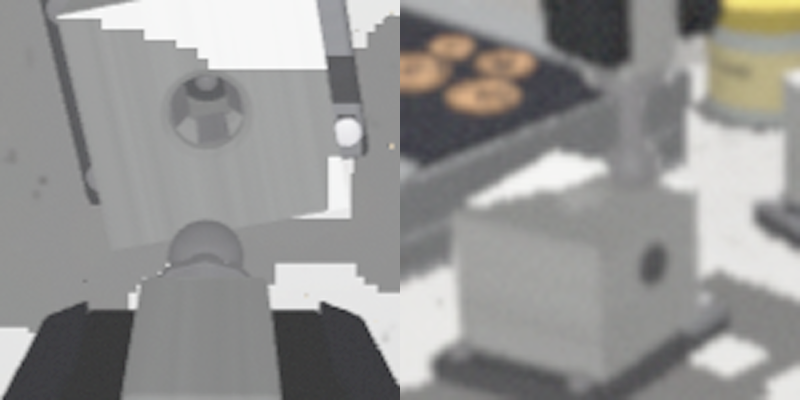

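Bore centre at wrist (322.2,221.2), ball centre (322.2,276.4): x is aligned.

```bash
python3 - <<'E'
from h import *
b=at("wrist4",322.25,276.4,.065); m=at("wrist4",322.25,221.2,.048); print(b,m,(m-b)*40)
# mouth ellipse fit, by edge: chuck-1 & chuck-2 in scene/side for cross check
for f,u,v in(("wrist4",322.25,206.2),("wrist4",322.25,235.9)): print(at(f,u,v,.048))
E
```

```text
[ 0.49377204 -0.27955768  0.065     ] [ 0.49378532 -0.25612227  0.048     ] [ 5.30869972e-04  9.37416424e-01 -6.80000000e-01]
[ 0.49377224 -0.24828029  0.048     ]
[ 0.49379843 -0.26398817  0.048     ]
```

Emit:
step_arm --pt "0.5 0 0 0 10" --pt "0.44 0 0 0 10" --pt "0 0 0 0 10" --pt "0 0 0 0 10" --pt "0 0 0.2 0 10" --pt "0 0 0.2 0 10" --pt "0 0 0.1 0 10" --pt "0 0 0.1 0 10" --pt "0 0 0 0 10"

```text
clock: 8.93
tool_pos: [0.4943, -0.2578, 0.251]
orientation: [-0.0, 0.707, 0.707, -0.0]
wrist_force: [-0.0, 0.6, -1.5]
width: 0.0198
grasp_force: 44.9
```

Emit:
step_arm --pt "0 0 0.12 0 10" --pt "0 0 0.12 0 10" --pt "0 0 0.12 0 10" --pt "0 0 0.12 0 10" --pt "0 0 0 0 10"

```text
clock: 9.55
tool_pos: [0.4944, -0.2581, 0.2394]
orientation: [0.0, 0.707, 0.707, -0.0]
wrist_force: [-0.6, -1.2, 1.7]
width: 0.0195
grasp_force: 44.9
```

Emit:
step_arm --pt "0 0 0.1 0 10" --pt "0 0 0.1 0 10" --pt "0 0 0 0 10"

```text
clock: 9.93
tool_pos: [0.4944, -0.2581, 0.234]
orientation: [0.0, 0.707, 0.707, -0.0]
wrist_force: [1.3, -2.1, -2.8]
width: 0.0196
grasp_force: 44.9
```

Emit:
step_arm --pt "0 0 0.1 0 10" --pt "0 0 0.1 0 10" --pt "0 0 0.1 0 10" --pt "0 0 0 0 10"

```text
clock: 10.42
tool_pos: [0.4945, -0.2577, 0.2266]
orientation: [-0.0, 0.707, 0.707, 0.0]
wrist_force: [1.2, -1.7, -1.8]
width: 0.0195
grasp_force: 44.9
```

Emit:
step_arm --pt "0 0 0.04 0 10" --pt "0 0 0.04 0 10" --pt "0 0 0 0 10"

```text
clock: 10.8
tool_pos: [0.4945, -0.2578, 0.2248]
orientation: [0.0, 0.707, 0.707, 0.0]
wrist_force: [0.2, -2.1, -0.7]
width: 0.0199
grasp_force: 44.9
```

Emit:
step_arm --pt "0 0 0.04 0 10" --pt "0 0 0.03 0 10" --pt "0 0 0 0 10"

```text
clock: 11.18
tool_pos: [0.4945, -0.2577, 0.2243]
orientation: [0.0, 0.707, 0.707, 0.0]
wrist_force: [-1.8, 0.2, 12.2]
width: 0.0198
grasp_force: 44.9
```

Emit:
step_arm --pt "0 0 0 0 10" --pt "0 0 -0.05 0 10" --pt "0 0 -0.05 0 10" --pt "0 0 -0.05 0 10" --pt "0 0 0 0 10"

```text
clock: 11.8
tool_pos: [0.4944, -0.2578, 0.2267]
orientation: [-0.0, 0.707, 0.707, 0.0]
wrist_force: [1.2, -1.6, -0.4]
width: 0.0199
grasp_force: 44.9
```

Emit:
step_arm --pt "0 0 -0.03 0 10" --pt "0 0 0 0 10"

```text
clock: 12.05
tool_pos: [0.4944, -0.2578, 0.2274]
orientation: [-0.0, 0.707, 0.707, 0.0]
wrist_force: [-1.1, -1.5, -2.0]
width: 0.0195
grasp_force: 44.9
```

Emit:
step_arm --pt "0 0 -0.03 0 10" --pt "0 0 0 0 10"

```text
clock: 12.3
tool_pos: [0.4943, -0.2579, 0.2281]
orientation: [-0.0, 0.707, 0.707, -0.0]
wrist_force: [0.2, -2.2, -3.3]
width: 0.0191
grasp_force: 44.9
```

Emit:
step_arm --pt "0 0 -0.03 0 10" --pt "0 0 0 0 10"

```text
clock: 12.55
tool_pos: [0.4944, -0.258, 0.2287]
orientation: [0.0, 0.707, 0.707, -0.0]
wrist_force: [2.1, -2.7, -8.7]
width: 0.0196
grasp_force: 44.9
```

Emit:
step_arm --pt "0 0 -0.02 0 10" --pt "0 0 0 0 10"

```text
clock: 12.8
tool_pos: [0.4944, -0.2579, 0.229]
orientation: [-0.0, 0.707, 0.707, -0.0]
wrist_force: [2.5, -3.1, -12.7]
width: 0.0195
grasp_force: 44.9
```

Emit:
step_arm --pt "0 0 -0.02 0 10" --pt "0 0 0 0 10"

```text
clock: 13.05
tool_pos: [0.4943, -0.2579, 0.2296]
orientation: [-0.0, 0.707, 0.707, -0.0]
wrist_force: [3.3, -4.4, -16.0]
width: 0.0194
grasp_force: 44.9
```

It resists well over 5 N, so this chuck is good. Easing back to about 10 N net and holding.

Emit:
step_arm --pt "0 0 0.03 0 10" --pt "0 0 0 0 10"

```text
clock: 13.3
tool_pos: [0.4944, -0.2579, 0.2293]
orientation: [0.0, 0.707, 0.707, -0.0]
wrist_force: [2.6, -4.6, -12.7]
width: 0.0193
grasp_force: 44.9
```

Emit:
step_arm --pt "0 0 0.01 0 10" --pt "0 0 0 0 10" --pt "0 0 0 0 10" --pt "0 0 0 0 10" --pt "0 0 0 0 10" --pt "0 0 0 0 10"

```text
clock: 14.05
tool_pos: [0.4944, -0.2578, 0.229]
orientation: [0.0, 0.707, 0.707, -0.0]
wrist_force: [1.0, -3.3, -8.5]
width: 0.0198
grasp_force: 44.9
```

Emit:
step_arm --pt "0 0 0 0 10" --pt "0 0 0 0 10" --pt "0 0 0 0 10" --pt "0 0 0 0 10" --pt "0 0 0 0 10" --pt "0 0 0 0 10"

```text
clock: 14.8
tool_pos: [0.4944, -0.2578, 0.229]
orientation: [0.0, 0.707, 0.707, 0.0]
wrist_force: [1.1, -4.3, -9.1]
width: 0.0198
grasp_force: 44.9
```

Emit:
step_arm --pt "0 0 -0.015 0 10" --pt "0 0 0 0 10" --pt "0 0 0 0 10" --pt "0 0 0 0 10" --pt "0 0 0 0 10"

```text
clock: 15.42
tool_pos: [0.4944, -0.2578, 0.2292]
orientation: [-0.0, 0.707, 0.707, 0.0]
wrist_force: [1.7, -4.8, -15.1]
width: 0.0197
grasp_force: 44.9
```

Emit:
step_arm --pt "0 0 0 0 10" --pt "0 0 0 0 10" --pt "0 0 0 0 10" --pt "0 0 0 0 10" --pt "0 0 0 0 10"

```text
clock: 16.05
tool_pos: [0.4944, -0.2578, 0.2293]
orientation: [-0.0, 0.707, 0.707, 0.0]
wrist_force: [2.4, -4.1, -16.1]
width: 0.0198
grasp_force: 44.9
```

Emit:
step_arm --pt "0 0 0 0 10" --pt "0 0 0 0 10" --pt "0 0 0 0 10"

```text
clock: 16.42
tool_pos: [0.4944, -0.2577, 0.2293]
orientation: [-0.0, 0.707, 0.707, 0.0]
wrist_force: [2.0, -3.7, -16.6]
width: 0.0196
grasp_force: 44.9
```

Emit:
step_arm --pt "0 0 0.01 0 10" --pt "0 0 0 0 10" --pt "0 0 0 0 10"

```text
clock: 16.8
tool_pos: [0.4944, -0.2578, 0.2292]
orientation: [0.0, 0.707, 0.707, 0.0]
wrist_force: [1.1, -5.0, -12.6]
width: 0.0196
grasp_force: 44.9
```

Emit:
step_arm --pt "0 0 0 0 10" --pt "0 0 0 0 10" --pt "0 0 0 0 10"

```text
clock: 17.18
tool_pos: [0.4944, -0.2578, 0.2292]
orientation: [0.0, 0.707, 0.707, -0.0]
wrist_force: [0.4, -3.2, -10.6]
width: 0.0196
grasp_force: 44.9
```

Emit:
step_arm --pt "0 0 0 0 10" --pt "0 0 0 0 10" --pt "0 0 0 0 10" --pt "0 0 0 0 10" --pt "0 0 0 0 10"

```text
clock: 17.8
tool_pos: [0.4944, -0.2578, 0.2292]
orientation: [0.0, 0.707, 0.707, 0.0]
wrist_force: [1.3, -3.8, -9.7]
width: 0.0194
grasp_force: 44.9
```

Emit:
step_arm --pt "0 0 -0.004 0 10" --pt "0 0 0 0 10" --pt "0 0 0 0 10"

```text
clock: 18.18
tool_pos: [0.4944, -0.2578, 0.2292]
orientation: [0.0, 0.707, 0.707, 0.0]
wrist_force: [1.9, -2.4, -11.7]
width: 0.0196
grasp_force: 44.9
```

Emit:
step_arm --pt "0 0 0 0 10" --pt "0 0 0 0 10" --pt "0 0 0 0 10" --pt "0 0 0 0 10" --pt "0 0 0 0 10"

```text
clock: 18.8
tool_pos: [0.4944, -0.2578, 0.2292]
orientation: [0.0, 0.707, 0.707, 0.0]
wrist_force: [1.6, -4.1, -10.8]
width: 0.0197
grasp_force: 44.9
```

Emit:
step_arm --pt "0 0 0 0 10" --pt "0 0 0 0 10" --pt "0 0 0 0 10" --pt "0 0 0 0 10"

```text
clock: 19.3
tool_pos: [0.4944, -0.2578, 0.2292]
orientation: [0.0, 0.707, 0.707, 0.0]
wrist_force: [1.0, -5.1, -11.5]
width: 0.0194
grasp_force: 44.9
```

Steady ~10 N net held for over a second without slipping. Pressing home again.

Emit:
step_arm --pt "0 0 0.06 0 10" --pt "0 0 0.06 0 10" --pt "0 0 0.06 0 10" --pt "0 0 0.03 0 10" --pt "0 0 0 0 10"

```text
clock: 19.92
tool_pos: [0.4946, -0.2577, 0.2244]
orientation: [0.0, 0.707, 0.707, 0.0]
wrist_force: [-0.8, -2.1, 4.5]
width: 0.0199
grasp_force: 44.9
```

Emit:
step_arm --pt "0 0 0.03 0 10" --pt "0 0 0 0 10"

```text
clock: 20.18
tool_pos: [0.4946, -0.2577, 0.2243]
orientation: [0.0, 0.707, 0.707, 0.0]
wrist_force: [-1.1, -0.4, 11.2]
width: 0.0196
grasp_force: 44.9
```

Emit:
step_arm --pt "0 0 0 0 24" --pt "0 0 0 0 30" --pt "0 0 0 0 50" --pt "0 0 0 0 50" --pt "0 0 -0.3 0 50" --pt "0 0 -0.8 0 50" --pt "0 0 -1 0 50" --pt "0 0 -1 0 50" --pt "0 0 -1 0 50" --pt "0 0 0 0 50" --pt "0 0 0 0 50"

```text
clock: 21.55
tool_pos: [0.4941, -0.2577, 0.3253]
orientation: [-0.0, 0.707, 0.707, -0.0]
wrist_force: [-0.5, -0.2, -0.8]
width: 0.0497
grasp_force: 0.0
```

```bash
python3 - <<'E'
from h import *
snap("wrist","wrist5"); snap("scene","scene5")
print(proj("scene5",(.494,-.258,.048)))
w=cv2.imread("pics/wrist5.png")[180:380,220:420]; s=cv2.imread("pics/scene5.png")[200:300,190:290]
g=lambda a:cv2.resize(a,(400,400),interpolation=2)
cv2.imwrite("pics/c6.png",np.hstack([g(w),g(s)]))
E
```

```text
(np.float64(223.202538964499), np.float64(241.74883028702084))
```

View pics/c6.png

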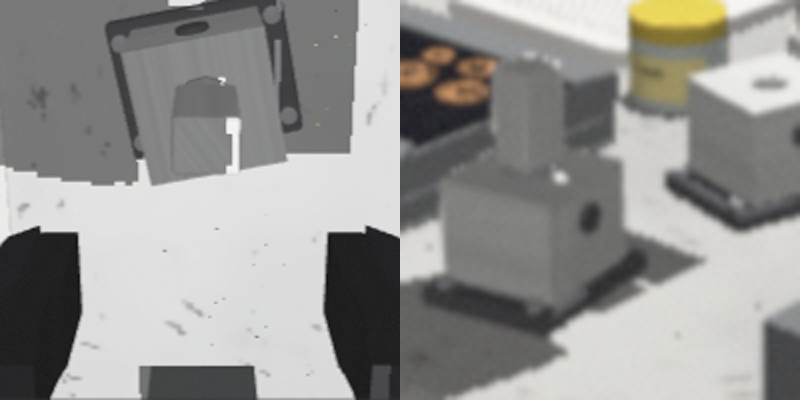

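The blank stands upright on the chuck's top (scene ≈(223,232)), flange down, with the gripper clear of it. Handing in.

```bash
python3 -c "
from rig import manip
print(manip.job_done())"
```

```text
the job is handed in; nothing more can be done
None
```

The tall blank is fully home and released in the nearer chuck, the first one tried: it held a steady pull of about 10 N for over a second. I briefly overshot to about 15 N while setting the pull. The short blank was left alone, and I handed the job in at about 22 s without seeing a verdict.

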